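# Uncap the button container and dust it out

## Robot

A 6-joint arm with a two-finger parallel gripper is mounted at the origin on the work surface. World frame = base frame: x ahead of the robot, y to its left, z up, the work surface at z = 0. Lengths are in m, angles in rad, forces in N, time in s.
With the tool pointing down it reaches from about 0.275 to 0.725 m from the base axis. Payload 15.9 kg.
Tool frame: the origin (TCP) lies at the very end of the fingers, on their centre line; the grasp point (between the pads) lies 19 mm behind it; z points along the fingers, y is the line along which they close (so a half turn about z gives the same grasp; the last joint's range is limited). The gripper opens to 85 mm and grips with 20 to 120 N. Pads are 22 mm wide; open, the fingers measure 114 mm over their backs; the gripper's body (76 mm by 85 mm) begins 54 mm behind the grasp point. The pads swing forward as they close: fully open they stand 13 mm farther back than shut.
Start: joints at [-1.324, 0.213, -0.034, 1.323, 0, 1.571], TCP at [0.122, -0.485, 0.231] pointing down, gripper open.
Joint ranges: [-2.98, 2.98], [-0.74, 1.72], [-1.14, 1.35], [-2.1, 2.04], [-1.57, 1.44], [-3.14, 3.14]. Speed limits (rad/s): [1.89, 1.89, 2.39, 2.57, 3.14, 3.14].

## Interface

Orientations are given as a unit quaternion [w, x, y, z].
In Python, from plant import env gives the robot as it stands. The module is installed in compiled form; this text tells all that it offers.
- The arm moves only by the tool move_arm, never from a script. Its argument "motion" is a list of rows, each a list of 7 numbers: the shift along the tool's x, y, z each as a share of 0.4 m, from -1 to 1, then the turn, a rotation vector about the tool's x, y, z each as a share of 180 degrees, from -1 to 1, then the opening, from 0 (shut) to 1 (fully open). A call has 1 to 20 rows; each row shifts and turns the commanded pose from where the row before left it, along the tool's axes as they then stand; what a row does not reach is not made up. A row lasts 1/12 s, in which the tool goes at most 41.7 mm and 7.16 degrees, less where a joint would pass 70% of its speed; a pose out of reach is approached as far as the arm can. A call with a number of a shift or a turn outside -1 to 1 is refused whole. A call with a gripper value outside its range is refused whole. The fingers move at their own pace and stop on an object; "force" is the grip in N (left out, the last holds). Time passes only in rows, so rows that do not move let the fingers close. It gives the time, the measured TCP pose, the force, the opening and the grip force at its end, in the units of the state.
- env.sense(): the state, without advancing time (a new reading comes with each control period).
- env.grab_frame(name): name is "scene" or "top"; returns (picture, depth): 384x512x3 uint8, blue, green, red; 384x512 float32, m along the optical axis (not along the pixel's ray), 0 where there is no reading.
- env.camera_params(name): a dict with "fovy" (degrees; the focal length in pixels is half the picture's height over the tangent of half this angle, whatever the lens; pixels are square), "cx", "cy" (the principal point, pixels), "extrinsics" (4x4, takes a point from world to camera coordinates). Camera axes: x right, y down, z forward; pixel columns grow to the right and rows downward; lengths in m; the calibration is good to about 2 mm. A picture is of the moment at which its call begins. camera_params takes no time and is no camera call.
- env.close_job(): hands the job in; it is judged then, once.
Trained networks look in the newest picture that a camera, given by its name, has taken for a name from the list of things; names that differ only in an ending like _2 or _b are one class to them, and where a whole thing is asked for, a point or a joint stands for the part that bears it (a point fixed in the world has none). Each returns a list of dicts, best first, with "p" (0 to 1); they miss things now and then, are a little off and sometimes report something else, mostly with a low value. They report only what shows in the picture. A call takes as long as a camera call. They do not tell look-alikes from the thing itself.
- env.silhouettes(camera, thing): "region" (384x512 bool, what is visible of it) and "rect" ([left, top, right, bottom] in pixels, round what is visible of it).
- env.mark_of(camera, thing): "pixel" ([row, column] in pixels: a listed point, or the origin of a listed thing).
The state is a dict: "t": time; "q": joint angles; "joint_velocities": joint speeds; "effort": joint torques, N m; "tool_pos": TCP position; "eef_rot": TCP orientation; "wrist_force": force on the tool from outside, world axes, zero at the start; "wrist_torque": the same for the moment, N m; "grip_width": finger opening in m; "grasp_force": force on a finger pad.
Only numpy, scipy, OpenCV 4.12 (cv2) and the standard library are available. Lean on these libraries where they do the work, as an engineer would, in place of code of your own. Each camera call takes 0.05 s, during which the arm holds its last target. There are 200 camera calls.

## Task

Lift the loose cap off the white container and set it, open side down, flat in the low round aluminium holder. Then take the brush from the pencil cup and dust out the container with two good strokes: reach nearly to the bottom, draw the brush up at least 60 mm, go down nearly to the bottom again, then take it out and stand it back in the pencil cup, bristles down. Leave the container and cup standing where they are, and do not disturb the stapler, hole punch or thread spool.

Things in the scene. Friction and masses are not known exactly. Their poses are not given: they have to be found in the camera images.
- container: White plastic round container, loose on the desk, 110 mm tall: body 80 mm in diameter up to 70 mm, then a sloping shoulder up to 78 mm, then a neck of 50 mm outer and 44 mm inner diameter up to the rim at 110 mm; wall 3 mm. Origin at the centre of its underside, z up.
- container_floor (a point): Centre of the container's inner floor, 4 mm above its underside; z up along its axis.
- container_mouth (a point): Centre of the container's mouth, at its rim, 110 mm above its underside.
- cap: Grey ribbed plastic screw-type cap, not screwed on but loosely over the container's neck: 62 mm in diameter over the ribs, 36 mm tall, hollow from below (54 mm inside, 32 mm deep). Origin at the centre of its open underside, z up to the closed top; on the container its underside is 78 mm and its top 114 mm above the desk.
- cap_rest: Low round aluminium holder for the cap, fixed to the desk: a dish 86 mm in outer diameter, 12 mm high, with a recess 76 mm in diameter and 7 mm deep. Origin at the centre of its underside.
- rest_floor (a point): Centre of the recess floor of the holder, 5 mm above the desk.
- pencil_cup: Turquoise ceramic pencil cup, loose, 98 mm tall, 78 mm in diameter at the rim, 70 mm inside, wall 4 mm. Origin at the centre of its underside.
- cup_floor (a point): Centre of the pencil cup's inner floor, 6 mm above its underside.
- brush: Long round brush, 200 mm, standing bristles down in the pencil cup: flat-ended black bristle head 28 mm in diameter and 50 mm long, tapering to 66 mm, a ferrule 21 mm in diameter up to 76 mm, then a straight round wooden handle 18 mm in diameter up to 200 mm. Origin at the centre of the flat bristle end, z along the handle to its top.
- brush_foot (a point): Centre of the brush's flat bristle end (same as the brush's origin).
- stapler: White stapler, 140 mm long, 36 mm wide, about 60 mm high, a bystander. Origin at the centre of its underside.
- hole_punch: Aluminium hole punch, 100 by 120 mm, about 70 mm high, a bystander. Origin at the centre of its underside.
- spool: Thread spool, 44 mm in diameter, 65 mm tall, a bystander. Origin at the centre of its underside.
Not all that is in view belongs to the job. There is more than one size of the brush; the one meant has the size given above.

How it is judged:
By the outcome, as a careful person would: the job done as asked, in the order asked, and still so for the second after the job is handed in, with the robot touching nothing.
It also fails if it takes over 67 s, if anything falls off the work surface, if the arm or the gripper's body presses on something with over 40 N, if the wrist force passes 120 N, or if a joint passes its speed limit or range.

## Working session

There is one attempt and no reset: what is moved stays moved. The work goes in short steps, Python scripts to look and compute and a tool call to move; the robot and the scene stay as the last step left them, time stands still between calls to the robot, and variables do not carry over. Pictures are saved under pics/ and viewed, at most 10 in all, crops included, and the job is handed in when it is done.

Besides the shell and the picture viewer there is one more tool, called after "Call:" as name(argument=value, ...), one argument or row to a line, values as JSON. move_arm: Moves the arm, as the interface text tells. Its arguments: {"type":"object","properties":{"motion":{"type":"array","items":{"type":"array","items":{"type":"number","minimum":-1,"maximum":1}}},"force":{"type":"number"}},"required":["motion"]}

```bash
mkdir -p pics; cat > h.py <<'E'
import numpy as np, cv2
from plant import env
def cam(n):
    p=env.camera_params(n); f=192/np.tan(np.radians(p['fovy'])/2)
    return f,p['cx'],p['cy'],np.linalg.inv(np.array(p['extrinsics']))
def cloud(n,d):
    f,cx,cy,T=cam(n); v,u=np.mgrid[:384,:512]
    P=np.stack([(u-cx)/f*d,(v-cy)/f*d,d,np.ones_like(d)],-1)@T.T
    P=P[...,:3]; P[d<=0]=np.nan; return P
def ray(n,row,col,z):
    f,cx,cy,T=cam(n); r=T[:3,:3]@np.array([(col-cx)/f,(row-cy)/f,1]); o=T[:3,3]
    return o+r*(z-o[2])/r[2]
E
python3 - <<'E'
from h import *
s=env.sense(); print({k:np.round(v,3) for k,v in s.items()})
for n in('scene','top'):
    im,d=env.grab_frame(n); cv2.imwrite(f'pics/{n}0.png',im); P=cloud(n,d); np.save(n+'0.npy',P)
    f,cx,cy,T=cam(n); print(n,round(f),np.round(T[:3,3],3),np.round(T[:3,2],2))
    for t in('container','cap','cap_rest','pencil_cup','brush','stapler','hole_punch','spool'):
        for r in env.silhouettes(n,t)[:4]:
            if r['p']<.2: continue
            q=P[r['region']]; q=q[~np.isnan(q[:,0])]
            print(t,round(r['p'],2),np.round(r['rect']).astype(int).tolist(),'med',np.round(np.median(q,0),3),'lo',np.round(np.percentile(q,2,0),3),'hi',np.round(np.percentile(q,98,0),3))
E
```

```text
{'t': np.float64(0.0), 'q': array([-1.324,  0.213, -0.035,  1.323, -0.   ,  1.571]), 'joint_velocities': array([ 0.001,  0.   , -0.001, -0.001,  0.001, -0.001]), 'effort': array([ 6.0000e-03, -6.8616e+01,  4.8712e+01,  1.7000e-02,  0.0000e+00,
       -0.0000e+00]), 'tool_pos': array([ 0.122, -0.485,  0.231]), 'eef_rot': array([-0.001,  0.992,  0.123, -0.   ]), 'wrist_force': array([0.645, 0.591, 0.266]), 'wrist_torque': array([ 0.023, -0.049,  0.022]), 'grasp_force': np.float64(0.0), 'grip_width': np.float64(0.085)}
scene 404 [0.927 0.557 0.706] [-0.34 -0.63 -0.7 ]
container 0.88 [347, 234, 395, 283] med [0.515 0.259 0.051] lo [0.471 0.209 0.001] hi [0.526 0.277 0.077]
cap 0.64 [362, 221, 393, 256] med [0.496 0.247 0.114] lo [0.462 0.214 0.081] hi [0.516 0.269 0.116]
cap_rest 0.98 [261, 198, 298, 232] med [0.567 0.03  0.006] lo [ 0.528 -0.01   0.003] hi [0.608 0.069 0.014]
pencil_cup 0.63 [202, 125, 234, 170] med [ 0.608 -0.189  0.067] lo [ 0.565 -0.251  0.003] hi [ 0.637 -0.176  0.1  ]
brush 0.77 [210, 96, 224, 140] med [ 0.603 -0.207  0.147] lo [ 0.506 -0.468  0.   ] hi [ 0.61  -0.
[... 1194 characters left out ...]
 -0.163  0.002] hi [ 0.836 -0.107  0.059]
pencil_cup 0.61 [328, 192, 370, 232] med [ 0.598 -0.222  0.049] lo [ 0.566 -0.249  0.002] hi [ 0.637 -0.176  0.099]
brush 0.55 [334, 208, 367, 217] med [ 0.601 -0.206  0.108] lo [ 0.59  -0.217  0.015] hi [ 0.612 -0.2    0.206]
brush 0.45 [349, 159, 373, 174] med [ 0.701 -0.235  0.073] lo [ 0.695 -0.243  0.004] hi [ 0.709 -0.23   0.149]
stapler 0.82 [299, 110, 328, 170] med [ 0.766 -0.133  0.049] lo [ 0.705 -0.164 -0.001] hi [ 0.832 -0.108  0.059]
hole_punch 0.84 [190, 111, 246, 161] med [0.769 0.081 0.061] lo [0.717 0.026 0.013] hi [0.821 0.137 0.07 ]
spool 0.6 [139, 143, 161, 167] med [0.719 0.238 0.053] lo [0.702 0.222 0.001] hi [0.739 0.259 0.061]
```

View pics/scene0.png

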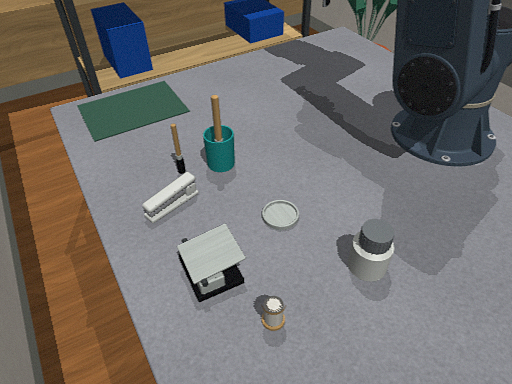

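View pics/top0.png

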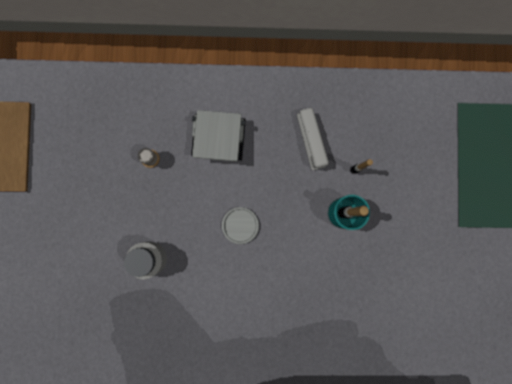

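The scene picture shows the capped container at about (372,250), the holder at (280,214) and the cup at (220,148). Two brushes could be meant: one in the cup at scene (216,118), top at z≈0.206, and a small free-standing one at (177,150), top at z≈0.149. The first fits 200 mm + 6 mm cup floor. I'll confirm it in a crop and fit positions.

```bash
cat >> h.py <<'E'
from scipy.optimize import least_squares
def circ(q,r):
    c=np.median(q,0)[:2]
    s=least_squares(lambda c:np.hypot(*(q[:,:2]-c[:2]).T)-r,c,loss='soft_l1',f_scale=.002); return np.round(s.x,4)
def sel(P,c,R,z0,z1):
    q=P.reshape(-1,3); q=q[~np.isnan(q[:,0])]
    return q[(np.hypot(q[:,0]-c[0],q[:,1]-c[1])<R)&(q[:,2]>z0)&(q[:,2]<z1)]
def mid(q): return np.round((np.percentile(q,1,0)+np.percentile(q,99,0))/2,4)
E
python3 - <<'E'
from h import *
for n in('scene','top'):
    P=np.load(n+'0.npy'); print(n)
    q=sel(P,(.49,.24),.06,.107,.125); print('captop',mid(q),np.ptp(q,0).round(3),len(q), np.median(q[:,2]))
    q=sel(P,(.49,.24),.06,.083,.107); print('capside',circ(q,.031),len(q))
    q=sel(P,(.49,.24),.07,.01,.065); print('body',circ(q,.04),len(q))
    q=sel(P,(.568,.028),.06,.0095,.016); print('rest',circ(q,.0405),mid(q),len(q))
    q=sel(P,(.6,-.213),.06,.094,.104); q=q[np.hypot(*(q[:,:2]-[.604,-.207]).T)>.02];print('cuprim',circ(q,.037),mid(q),len(q))
    q=sel(P,(.6,-.213),.06,.01,.085); print('cupside',circ(q,.039),len(q))
    for a,b in((.11,.13),(.13,.15),(.15,.17),(.17,.19),(.19,.203),(.203,.215)):
        q=sel(P,(.604,-.207),.04,a,b); 
        if len(q)>4: print('brush',a,circ(q,.009),mid(q),len(q))
im=cv2.imread('pics/scene0.png')[85:185,155:245]; cv2.imwrite('pics/crop1.png',cv2.resize(im,None,fx=5.5,fy=5.5,interpolation=2))
E
```

```text
scene
captop [0.4874 0.24   0.1122] [0.062 0.061 0.01 ] 694 0.11441297997396777
capside [0.5283 0.2725] 272
body [0.5433 0.2793] 673
rest [0.567  0.0291] [0.5669 0.0292 0.0124] 215
cuprim [ 0.6003 -0.213 ] [ 0.6003 -0.2127  0.0977] 151
cupside [ 0.5993 -0.2156] 799
brush 0.11 [ 0.6    -0.2139] [ 0.6013 -0.2101  0.12  ] 50
brush 0.13 [ 0.6009 -0.2136] [ 0.6019 -0.2071  0.14  ] 47
brush 0.15 [ 0.6004 -0.2138] [ 0.6016 -0.2093  0.1596] 55
brush 0.17 [ 0.6006 -0.214 ] [ 0.6016 -0.2093  0.18  ] 56
brush 0.19 [ 0.6003 -0.2137] [ 0.6013 -0.2081  0.1964] 35
brush 0.203 [ 0.6011 -0.2145] [ 0.6008 -0.2114  0.2056] 32
top
captop [0.4887 0.2383 0.1121] [0.061 0.06  0.012] 663 0.11261245657195951
capside [0.4876 0.2398] 67
body [0.488  0.2381] 151
rest [0.5678 0.0284] [0.5678 0.0285 0.0125] 154
cuprim [ 0.6012 -0.2138] [ 0.6015 -0.214   0.0974] 183
cupside [ 0.6011 -0.2147] 485
brush 0.11 [ 0.6021 -0.2136] [ 0.6019 -0.2083  0.12  ] 22
brush 0.13 [ 0.6022 -0.2134] [ 0.6012 -0.2093  0.1398] 18
brush 0.15 [ 0.602  -0.2138] [ 0.6019 -0.2067  0.1594] 20
brush 0.17 [ 0.6021 -0.2138] [ 0.6023 -0.2075  0.18  ] 19
brush 0.19 [ 0.6024 -0.2135] [ 0.602  -0.2118  0.197 ] 26
brush 0.203 [ 0.5968 -0.216 ] [ 0.6019 -0.2129  0.2059] 50
```

View pics/crop1.png

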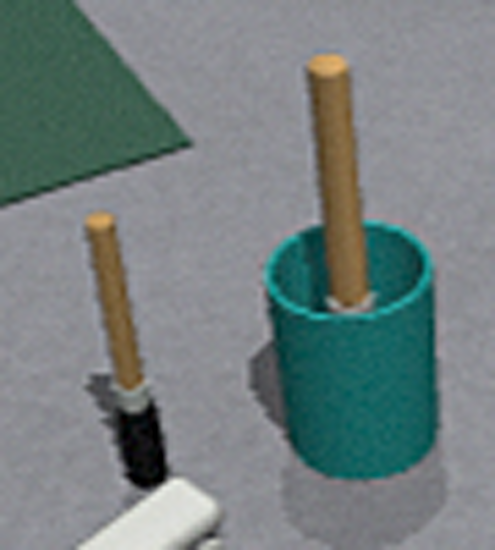

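The crop shows the wooden-handled brush in the turquoise cup, handle base about (350,300) in the crop. Measured top z 0.206 = 200 mm, so it is the right one. The small brush at (125,350) is a 150 mm look-alike. First I turn the tool so it closes along world X, then travel to the cap.

Call:
move_arm(
  motion=[
    [0,0,0,0,0,-0.0384,1],
    [0,0,0,0,0,-0.0384,1],
    [0,0,0,0,0,-0.0384,1],
    [0,0,0,0,0,-0.0384,1],
    [0,0,0,0,0,-0.0384,1],
    [0,0,0,0,0,-0.0384,1],
    [0,0,0,0,0,-0.0384,1],
    [0,0,0,0,0,-0.0384,1],
    [0,0,0,0,0,-0.0384,1],
    [0,0,0,0,0,-0.0384,1],
    [0,0,0,0,0,-0.0384,1],
    [0.0646,0.0327,0,0,0,0,1],
    [0.0646,0.0327,0,0,0,0,1],
    [0.0646,0.0327,0,0,0,0,1],
    [0.0646,0.0327,0,0,0,0,1],
    [0.0646,0.0327,0,0,0,0,1],
    [0.0646,0.0327,0,0,0,0,1],
    [0.0646,0.0327,0,0,0,0,1],
    [0.0646,0.0327,0,0,0,0,1],
    [0,0,0,0,0,0,1],
  ],
  force=50,
)

```text
t: 2.57
tool_pos: [0.2274, -0.2746, 0.2316]
eef_rot: [0.0, 0.705, 0.709, 0.0]
wrist_force: [0.4, -1.0, -0.3]
grip_width: 0.0854
grasp_force: 0.0
```

Call:
move_arm(
  motion=[
    [0.0676,0.0343,0,0,0,0,1],
    [0.0676,0.0343,0,0,0,0,1],
    [0.0676,0.0343,0,0,0,0,1],
    [0.0676,0.0343,0,0,0,0,1],
    [0.0676,0.0343,0,0,0,0,1],
    [0.0676,0.0343,0,0,0,0,1],
    [0.0676,0.0343,0,0,0,0,1],
    [0.0676,0.0343,0,0,0,0,1],
    [0.0676,0.0343,0,0,0,0,1],
    [0.0676,0.0343,0,0,0,0,1],
    [0.0676,0.0343,0,0,0,0,1],
    [0.0676,0.0343,0,0,0,0,1],
    [0.0676,0.0343,0,0,0,0,1],
    [0.0676,0.0343,0,0,0,0,1],
    [0.0676,0.0343,0,0,0,0,1],
    [0.0676,0.0343,0,0,0,0,1],
    [0.0676,0.0343,0,0,0,0,1],
    [0.0676,0.0343,0,0,0,0,1],
    [0.0676,0.0343,0,0,0,0,1],
    [0,0,0,0,0,0,1],
  ],
)

```text
t: 4.23
tool_pos: [0.4868, 0.2404, 0.2302]
eef_rot: [-0.0, 0.705, 0.709, 0.0]
wrist_force: [1.9, 0.5, 0.5]
grip_width: 0.0855
grasp_force: 0.0
```

Call:
move_arm(
  motion=[
    [-0.0035,0.003,0.0397,0,0,0,1],
    [0,0,0.0397,0,0,0,1],
    [0,0,0.0397,0,0,0,1],
    [0,0,0.0397,0,0,0,1],
    [0,0,0.0397,0,0,0,1],
    [0,0,0.0397,0,0,0,1],
    [0,0,0.0397,0,0,0,1],
    [0,0,0.0397,0,0,0,1],
    [0,0,0.0397,0,0,0,1],
    [0,0,0,0,0,0,1],
    [0,0,0,0,0,0,0.5],
    [0,0,0,0,0,0,0.5],
    [0,0,0,0,0,0,0.5],
    [0,0,0,0,0,0,0.5],
    [0,0,0,0,0,0,0.5],
    [0,0,0,0,0,0,0.5],
  ],
)

```text
t: 5.57
tool_pos: [0.4869, 0.2356, 0.0898]
eef_rot: [0.0, 0.706, 0.708, 0.001]
wrist_force: [-3.7, -0.4, 7.1]
grip_width: 0.0576
grasp_force: 52.2
```

Call:
move_arm(
  motion=[
    [0,0,0,0,0,0,0.5],
    [0,0,-0.01,0,0,0,0.5],
    [0,0,-0.02,0,0,0,0.5],
    [0,0,-0.02,0,0,0,0.5],
    [0,0,-0.03,0,0,0,0.5],
    [0,0,-0.03,0,0,0,0.5],
    [0,0,-0.03,0,0,0,0.5],
    [0,0,-0.03,0,0,0,0.5],
    [0,0,0,0,0,0,0.5],
  ],
)

```text
t: 6.32
tool_pos: [0.4879, 0.236, 0.1596]
eef_rot: [0.001, 0.706, 0.708, 0.002]
wrist_force: [-0.7, -0.1, -0.4]
grip_width: 0.0573
grasp_force: 53.5
```

```bash
python3 - <<'E'
from h import *
s=env.sense(); print(s['grip_width'],s['tool_pos'],s['wrist_force'])
im,d=env.grab_frame('scene'); cv2.imwrite('pics/s1.png',cv2.resize(im[130:300,300:470],None,fx=3.5,fy=3.5))
P=cloud('scene',d)
im,d=env.grab_frame('top'); Q=cloud('top',d)
q=sel(P,(.488,.239),.06,.104,.114); print('rim scene',mid(q),len(q))
for n,p in(('s',P),('t',Q)):
    q=sel(p,(.488,.239),.06,.04,.085); print(n,'body',mid(q),np.ptp(q,0).round(3),len(q))
E
```

```text
0.057301813963281364 [0.48789742 0.23599497 0.15963883] [-0.71175843 -0.12277186 -0.44996283]
rim scene [0.4901 0.2391 0.1081] 128
s body [0.4887 0.2399 0.0626] [0.08  0.08  0.045] 1093
t body [0.4883 0.222  0.063 ] [0.079 0.051 0.044] 463
```

View pics/s1.png

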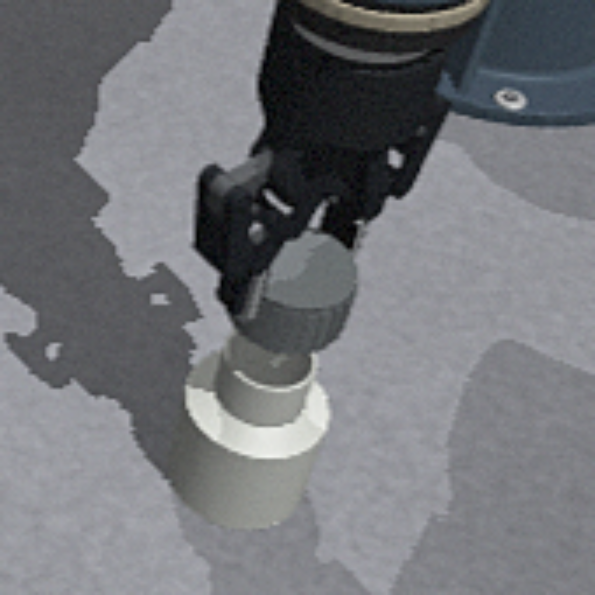

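The cap is held above the open container, cap at (300,290) in the crop and the container standing at (255,440). I'll measure the cap's offset and tilt in the grip.

```bash
cat >> h.py <<'E'
def capfit(n='scene'):
    im,d=env.grab_frame(n); P=cloud(n,d)
    for r in env.silhouettes(n,'cap')[:2]:
        q=P[r['region']]; q=q[~np.isnan(q[:,0])]; m=np.median(q[:,2])
        rc=np.round(r['rect']).astype(int); print(n,round(r['p'],2),rc.tolist(),len(q),mid(q))
        # plane by RANSAC with near-vertical normal
        rng=np.random.default_rng(0);best=0,None
        for _ in range(500):
            a,b,c=q[rng.choice(len(q),3,False)]; nn=np.cross(b-a,c-a); l=np.linalg.norm(nn)
            if l<1e-5: continue
            nn/=l; nn*=np.sign(nn[2]) or 1
            if nn[2]<.8: continue
            i=abs((q-a)@nn)<.0015
            if i.sum()>best[0]: best=i.sum(),i
        t=q[best[1]]; c=t.mean(0); nn=np.linalg.svd(t-c)[2][2]; nn*=np.sign(nn[2])
        print(' top: n',nn.round(3),'inl',best[0],'ctr',mid(t),'ptp',np.ptp(t,0).round(3))
E
python3 -c "
from h import *
capfit('scene')"
```

```text
scene 0.69 [370, 196, 401, 233] 778 [0.4899 0.2482 0.1665]
 top: n [0.014 0.009 1.   ] inl 399 ctr [0.4886 0.2476 0.182 ] ptp [0.056 0.045 0.004]
scene 0.23 [260, 294, 283, 332] 669 [0.7218 0.2416 0.0321]
 top: n [-0.011 -0.03   0.999] inl 226 ctr [0.7206 0.2426 0.056 ] ptp [0.037 0.034 0.004]
```

Call:
move_arm(
  motion=[
    [-0.025,0.01,0,0,0,0,0.5],
    [-0.0525,0.0198,0,0,0,0,0.5],
    [-0.0525,0.0198,0,0,0,0,0.5],
    [-0.0525,0.0198,0,0,0,0,0.5],
    [-0.0525,0.0198,0,0,0,0,0.5],
    [-0.0525,0.0198,0,0,0,0,0.5],
    [-0.0525,0.0198,0,0,0,0,0.5],
    [-0.0525,0.0198,0,0,0,0,0.5],
    [-0.0525,0.0198,0,0,0,0,0.5],
    [-0.0525,0.0198,0,0,0,0,0.5],
    [-0.0275,0.01,0,0,0,0,0.5],
    [0,0,0,0,0,0,0.5],
    [0,0,0,0,0,0,0.5],
  ],
)

```text
t: 7.6
tool_pos: [0.5662, 0.0252, 0.1559]
eef_rot: [-0.0, 0.706, 0.708, -0.0]
wrist_force: [-0.9, 1.0, 0.6]
grip_width: 0.0576
grasp_force: 53.5
```

Call:
move_arm(
  motion=[
    [0.0015,0.0015,0.04,0,0,0,0.5],
    [0,0,0.04,0,0,0,0.5],
    [0,0,0.04,0,0,0,0.5],
    [0,0,0.04,0,0,0,0.5],
    [0,0,0.04,0,0,0,0.5],
    [0,0,0.04,0,0,0,0.5],
    [0,0,0.04,0,0,0,0.5],
    [0,0,0.02,0,0,0,0.5],
    [0,0,0.01,0,0,0,0.5],
    [0,0,0,0,0,0,0.5],
    [0,0,0,0,0,0,0.5],
  ],
)

```text
t: 8.52
tool_pos: [0.5673, 0.0265, 0.033]
eef_rot: [0.0, 0.706, 0.708, 0.0]
wrist_force: [0.6, -0.2, -0.3]
grip_width: 0.0579
grasp_force: 53.5
```

Call:
move_arm(
  motion=[
    [0,0,0.01,0,0,0,0.5],
    [0,0,0.01,0,0,0,0.5],
    [0,0,0.01,0,0,0,0.5],
    [0,0,0.005,0,0,0,0.5],
    [0,0,0,0,0,0,0.5],
    [0,0,0,0,0,0,0.5],
  ],
)

```text
t: 9.02
tool_pos: [0.5669, 0.0262, 0.0183]
eef_rot: [-0.0, 0.706, 0.708, -0.0]
wrist_force: [-0.3, 0.7, -0.2]
grip_width: 0.0575
grasp_force: 53.5
```

Call:
move_arm(
  motion=[
    [0,0,0.0025,0,0,0,0.5],
    [0,0,0.0025,0,0,0,0.5],
    [0,0,0,0,0,0,0.5],
    [0,0,0,0,0,0,0.5],
  ],
)

```text
t: 9.35
tool_pos: [0.5672, 0.0262, 0.0168]
eef_rot: [0.0, 0.706, 0.708, 0.0]
wrist_force: [-2.2, 0.6, 5.3]
grip_width: 0.0575
grasp_force: 54.0
```

Call:
move_arm(
  motion=[
    [0,0,0,0,0,0,0.75],
    [0,0,0,0,0,0,0.85],
    [0,0,0,0,0,0,1],
    [0,0,0,0,0,0,1],
    [0,0,0,0,0,0,1],
    [0,0,-0.02,0,0,0,1],
    [0,0,-0.03,0,0,0,1],
    [0,0,-0.05,0,0,0,1],
    [0,0,-0.07,0,0,0,1],
    [0,0,-0.07,0,0,0,1],
    [0,0,-0.07,0,0,0,1],
    [0,0,-0.07,0,0,0,1],
    [0,0,-0.07,0,0,0,1],
    [0,0,-0.07,0,0,0,1],
    [0,0,-0.07,0,0,0,1],
    [0,0,0,0,0,0,1],
  ],
)

```text
t: 10.68
tool_pos: [0.5685, 0.0263, 0.2583]
eef_rot: [0.002, 0.706, 0.708, 0.003]
wrist_force: [1.4, -0.6, -0.0]
grip_width: 0.0852
grasp_force: 0.0
```

```bash
python3 -c "
from h import *
capfit('scene')"
```

```text
scene 0.6 [268, 194, 292, 227] 683 [0.5582 0.0178 0.0225]
 top: n [0.009 0.007 1.   ] inl 321 ctr [0.5676 0.0302 0.0415] ptp [0.059 0.06  0.004]
```

The cap sits flat: top z 0.0415, centre (0.568, 0.030). Next, the brush.

Call:
move_arm(
  motion=[
    [-0.03,0.004,0,0,0,0,1],
    [-0.06,0.0083,0,0,0,0,1],
    [-0.06,0.0083,0,0,0,0,1],
    [-0.06,0.0083,0,0,0,0,1],
    [-0.06,0.0083,0,0,0,0,1],
    [-0.06,0.0083,0,0,0,0,1],
    [-0.06,0.0083,0,0,0,0,1],
    [-0.06,0.0083,0,0,0,0,1],
    [-0.06,0.0083,0,0,0,0,1],
    [-0.06,0.0083,0,0,0,0,1],
    [-0.03,0.004,0,0,0,0,1],
    [0,0,0,0,0,0,1],
    [0,0,0,0,0,0,1],
  ],
)

```text
t: 11.87
tool_pos: [0.6004, -0.2141, 0.2514]
eef_rot: [-0.001, 0.706, 0.708, -0.0]
wrist_force: [-0.1, 0.1, 0.3]
grip_width: 0.0857
grasp_force: 0.0
```

Call:
move_arm(
  motion=[
    [0.0005,0.0015,0.0393,0,0,0,1],
    [0,0,0.0393,0,0,0,1],
    [0,0,0.0393,0,0,0,1],
    [0,0,0.0393,0,0,0,1],
    [0,0,0.0393,0,0,0,1],
    [0,0,0.0393,0,0,0,0.6],
    [0,0,0,0,0,0,0.45],
    [0,0,0,0,0,0,0.35],
    [0,0,0,0,0,0,0.28],
    [0,0,0,0,0,0,0.22],
    [0,0,0,0,0,0,0.15],
    [0,0,0,0,0,0,0.05],
    [0,0,0,0,0,0,0],
    [0,0,0,0,0,0,0],
    [0,0,0,0,0,0,0],
    [0,0,0,0,0,0,0],
  ],
  force=60,
)

```text
t: 13.2
tool_pos: [0.6016, -0.2137, 0.1593]
eef_rot: [0.001, 0.706, 0.708, 0.0]
wrist_force: [-2.4, 0.2, 6.7]
grip_width: 0.0166
grasp_force: 58.2
```

Call:
move_arm(
  motion=[
    [0,0,-0.02,0,0,0,0],
    [0,0,-0.03,0,0,0,0],
    [0,0,-0.04,0,0,0,0],
    [0,0,-0.04,0,0,0,0],
    [0,0,-0.04,0,0,0,0],
    [0,0,-0.04,0,0,0,0],
    [0,0,-0.04,0,0,0,0],
    [0,0,-0.04,0,0,0,0],
    [0,0,-0.04,0,0,0,0],
    [0,0,-0.03,0,0,0,0],
    [0,0,0,0,0,0,0],
  ],
)

```text
t: 14.12
tool_pos: [0.6021, -0.2137, 0.3053]
eef_rot: [0.002, 0.706, 0.708, 0.001]
wrist_force: [-0.2, 0.9, -0.3]
grip_width: 0.0166
grasp_force: 58.7
```

```bash
cat > b.py <<'E'
from h import *
s=env.sense(); t=s['tool_pos']; print(t.round(4),s['grip_width'],s['wrist_force'].round(1))
for n in('scene','top'):
    im,d=env.grab_frame(n); P=cloud(n,d)
    if n=='scene': cv2.imwrite('pics/b.png',im)
    # brush below fingers
    for a in(-.15,-.13,-.11,-.09,-.07,-.05,-.03):
        q=sel(P,t,.035,t[2]+a,t[2]+a+.02)
        if len(q)>8: print(n,round(a,2),mid(q),len(q),'zmin',q[:,2].min().round(4))
    q=sel(P,(.601,-.2138),.06,.094,.104); print('cuprim',circ(q,.037),len(q))
    q=sel(P,(.488,.239),.035,.104,.116); print('contrim',circ(q,.0235),mid(q),len(q))
    q=sel(P,(.488,.239),.06,.04,.085); print('body',mid(q),len(q))
E
python3 b.py
```

```text
[ 0.6021 -0.2137  0.3053] 0.016578022624220017 [-0.2  0.9 -0.3]
scene -0.15 [ 0.6026 -0.208   0.1655] 83 zmin 0.1555
scene -0.13 [ 0.6037 -0.2082  0.1855] 85 zmin 0.1754
scene -0.11 [ 0.6035 -0.2088  0.205 ] 95 zmin 0.1953
scene -0.09 [ 0.6033 -0.2102  0.2254] 72 zmin 0.2155
scene -0.07 [ 0.6029 -0.21    0.2453] 64 zmin 0.2353
scene -0.05 [ 0.6037 -0.2092  0.2653] 65 zmin 0.2555
scene -0.03 [ 0.6033 -0.2098  0.2851] 69 zmin 0.2753
cuprim [ 0.6002 -0.213 ] 169
contrim [0.4871 0.2383] [0.487  0.2386 0.1083] 202
body [0.4884 0.2402 0.0628] 1092
top -0.15 [ 0.6027 -0.2051  0.1653] 30 zmin 0.1558
top -0.13 [ 0.603  -0.2049  0.1849] 27 zmin 0.1759
top -0.11 [ 0.6033 -0.2093  0.2046] 70 zmin 0.1961
top -0.09 [ 0.6033 -0.2097  0.2254] 43 zmin 0.2157
top -0.07 [ 0.6037 -0.2086  0.2454] 27 zmin 0.2359
top -0.05 [ 0.6031 -0.2091  0.2657] 25 zmin 0.2566
top -0.03 [ 0.6046 -0.2079  0.2855] 29 zmin 0.2757
cuprim [ 0.6013 -0.2138] 159
contrim [0.4881 0.2374] [0.4884 0.2381 0.1084] 115
body [0.4885 0.2371 0.0639] 655
```

View pics/b.png

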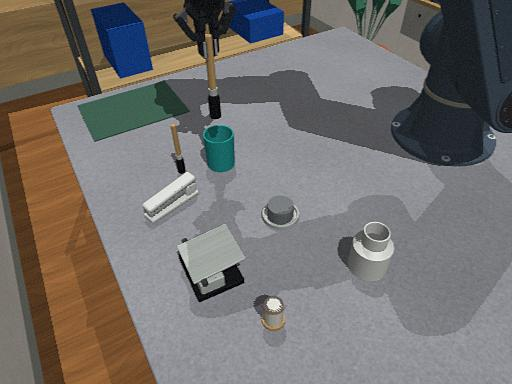

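The picture shows the brush held upright at (213,90), the cup still at (220,148), the cap in its holder at (280,210) and the open container at (372,250). Carry the brush over.

Call:
move_arm(
  motion=[
    [0.0314,-0.008,0,0,0,0,0],
    [0.0628,-0.0159,0,0,0,0,0],
    [0.0628,-0.0159,0,0,0,0,0],
    [0.0628,-0.0159,0,0,0,0,0],
    [0.0628,-0.0159,0,0,0,0,0],
    [0.0628,-0.0159,0,0,0,0,0],
    [0.0628,-0.0159,0,0,0,0,0],
    [0.0628,-0.0159,0,0,0,0,0],
    [0.0628,-0.0159,0,0,0,0,0],
    [0.0628,-0.0159,0,0,0,0,0],
    [0.0628,-0.0159,0,0,0,0,0],
    [0.0628,-0.0159,0,0,0,0,0],
    [0.0628,-0.0159,0,0,0,0,0],
    [0.0628,-0.0159,0,0,0,0,0],
    [0.0628,-0.0159,0,0,0,0,0],
    [0.0628,-0.0159,0,0,0,0,0],
    [0.0628,-0.0159,0,0,0,0,0],
    [0.0628,-0.0159,0,0,0,0,0],
    [0.0314,-0.008,0,0,0,0,0],
    [0,0,0,0,0,0,0],
  ],
)

```text
t: 15.88
tool_pos: [0.4845, 0.2402, 0.3011]
eef_rot: [-0.0, 0.705, 0.709, -0.001]
wrist_force: [-0.0, 0.3, -0.4]
grip_width: 0.0162
grasp_force: 58.6
```

Call:
move_arm(
  motion=[
    [0,0,0,0,0,0,0],
    [0,0,0,0,0,0,0],
  ],
)

```text
t: 16.05
tool_pos: [0.4856, 0.2375, 0.3017]
eef_rot: [0.0, 0.706, 0.708, -0.0]
wrist_force: [-0.2, 0.4, -0.4]
grip_width: 0.0166
grasp_force: 58.6
```

```bash
python3 b.py | grep -v cup
```

```text
[0.4856 0.2375 0.3017] 0.016621892194009478 [-0.2  0.4 -0.4]
scene -0.15 [0.4905 0.2392 0.162 ] 122 zmin 0.1518
scene -0.13 [0.4907 0.2395 0.1819] 130 zmin 0.172
scene -0.11 [0.4893 0.2397 0.2019] 160 zmin 0.1921
scene -0.09 [0.4891 0.2392 0.2219] 121 zmin 0.2121
scene -0.07 [0.4884 0.2388 0.2418] 103 zmin 0.2319
scene -0.05 [0.4887 0.2391 0.2618] 108 zmin 0.2517
scene -0.03 [0.4891 0.2393 0.2818] 113 zmin 0.2719
contrim [0.4871 0.2383] [0.4868 0.2384 0.1084] 199
body [0.4886 0.2397 0.0625] 1093
top -0.15 [0.4898 0.2295 0.1615] 28 zmin 0.1523
top -0.13 [0.4896 0.2309 0.1817] 34 zmin 0.1724
top -0.11 [0.4883 0.2339 0.202 ] 74 zmin 0.1925
top -0.09 [0.4886 0.2348 0.2214] 43 zmin 0.2119
top -0.07 [0.4887 0.2326 0.2416] 28 zmin 0.2322
top -0.05 [0.4891 0.2319 0.2615] 29 zmin 0.2518
top -0.03 [0.4881 0.2303 0.2812] 23 zmin 0.272
contrim [0.488  0.2375] [0.4883 0.237  0.1081] 90
body [0.4884 0.2358 0.0628] 610
```

Call:
move_arm(
  motion=[
    [0.002,0.005,0.02,0,0,0,0],
    [0,0,0.04,0,0,0,0],
    [0,0,0.04,0,0,0,0],
    [0,0,0.04,0,0,0,0],
    [0,0,0.04,0,0,0,0],
    [0,0,0.04,0,0,0,0],
    [0,0,0.04,0,0,0,0],
    [0,0,0.04,0,0,0,0],
    [0,0,0.03,0,0,0,0],
    [0,0,0.01,0,0,0,0],
    [0,0,0,0,0,0,0],
    [0,0,0,0,0,0,0],
  ],
)

```text
t: 17.15
tool_pos: [0.4877, 0.2389, 0.1664]
eef_rot: [0.0, 0.706, 0.708, 0.0]
wrist_force: [0.0, 0.3, -0.5]
grip_width: 0.017
grasp_force: 58.7
```

Call:
move_arm(
  motion=[
    [0,0,0.007,0,0,0,0],
    [0,0,0.007,0,0,0,0],
    [0,0,0,0,0,0,0],
    [0,0,0,0,0,0,0],
    [0,0,0,0,0,0,0],
  ],
)

```text
t: 17.57
tool_pos: [0.4876, 0.2392, 0.1607]
eef_rot: [0.0, 0.706, 0.708, 0.0]
wrist_force: [0.2, -0.2, -0.4]
grip_width: 0.0165
grasp_force: 58.7
```

Call:
move_arm(
  motion=[
    [0,0,0.004,0,0,0,0],
    [0,0,0,0,0,0,0],
    [0,0,0,0,0,0,0],
    [0,0,-0.03,0,0,0,0],
    [0,0,-0.04,0,0,0,0],
    [0,0,-0.04,0,0,0,0],
    [0,0,-0.04,0,0,0,0],
    [0,0,-0.03,0,0,0,0],
    [0,0,-0.01,0,0,0,0],
    [0,0,0,0,0,0,0],
    [0,0,0,0,0,0,0],
  ],
)

```text
t: 18.48
tool_pos: [0.4875, 0.2391, 0.2343]
eef_rot: [-0.0, 0.706, 0.708, -0.0]
wrist_force: [0.3, -0.6, -0.4]
grip_width: 0.0166
grasp_force: 58.6
```

Call:
move_arm(
  motion=[
    [0,0,0.03,0,0,0,0],
    [0,0,0.04,0,0,0,0],
    [0,0,0.04,0,0,0,0],
    [0,0,0.04,0,0,0,0],
    [0,0,0.03,0,0,0,0],
    [0,0,0.008,0,0,0,0],
    [0,0,0,0,0,0,0],
    [0,0,0,0,0,0,0],
    [0,0,0,0,0,0,0],
  ],
)

```text
t: 19.23
tool_pos: [0.4875, 0.2391, 0.1597]
eef_rot: [-0.0, 0.706, 0.708, -0.0]
wrist_force: [-0.6, 0.9, -0.8]
grip_width: 0.0166
grasp_force: 58.7
```

Call:
move_arm(
  motion=[
    [0,0,-0.02,0,0,0,0],
    [0,0,-0.04,0,0,0,0],
    [0,0,-0.04,0,0,0,0],
    [0,0,-0.04,0,0,0,0],
    [0,0,-0.04,0,0,0,0],
    [0,0,-0.04,0,0,0,0],
    [0,0,-0.04,0,0,0,0],
    [0,0,-0.04,0,0,0,0],
    [0,0,-0.04,0,0,0,0],
    [0,0,-0.025,0,0,0,0],
    [0,0,0,0,0,0,0],
    [0,0,0,0,0,0,0],
  ],
)

```text
t: 20.23
tool_pos: [0.4878, 0.2392, 0.3062]
eef_rot: [0.0, 0.706, 0.708, 0.001]
wrist_force: [-0.6, -0.3, -0.8]
grip_width: 0.0167
grasp_force: 58.7
```

Call:
move_arm(
  motion=[
    [-0.0314,0.008,0,0,0,0,0],
    [-0.0628,0.0157,0,0,0,0,0],
    [-0.0628,0.0157,0,0,0,0,0],
    [-0.0628,0.0157,0,0,0,0,0],
    [-0.0628,0.0157,0,0,0,0,0],
    [-0.0628,0.0157,0,0,0,0,0],
    [-0.0628,0.0157,0,0,0,0,0],
    [-0.0628,0.0157,0,0,0,0,0],
    [-0.0628,0.0157,0,0,0,0,0],
    [-0.0628,0.0157,0,0,0,0,0],
    [-0.0628,0.0157,0,0,0,0,0],
    [-0.0628,0.0157,0,0,0,0,0],
    [-0.0628,0.0157,0,0,0,0,0],
    [-0.0628,0.0157,0,0,0,0,0],
    [-0.0628,0.0157,0,0,0,0,0],
    [-0.0628,0.0157,0,0,0,0,0],
    [-0.0628,0.0157,0,0,0,0,0],
    [-0.0628,0.0157,0,0,0,0,0],
    [-0.0314,0.008,0,0,0,0,0],
    [0,0,0,0,0,0,0],
  ],
)

```text
t: 21.9
tool_pos: [0.6015, -0.2159, 0.3039]
eef_rot: [-0.001, 0.707, 0.707, -0.001]
wrist_force: [-0.7, 0.7, -0.7]
grip_width: 0.0166
grasp_force: 58.7
```

Call:
move_arm(
  motion=[
    [0,0,0,0,0,0,0],
    [0,0,0,0,0,0,0],
    [0,0,0,0,0,0,0],
  ],
)

```text
t: 22.15
tool_pos: [0.6018, -0.212, 0.3057]
eef_rot: [-0.0, 0.706, 0.708, 0.0]
wrist_force: [-0.5, 0.1, -1.3]
grip_width: 0.0165
grasp_force: 58.7
```

```bash
python3 b.py
```

```text
[ 0.6018 -0.212   0.3057] 0.016465976327017257 [-0.5  0.1 -1.3]
scene -0.15 [ 0.6045 -0.2069  0.166 ] 79 zmin 0.156
scene -0.13 [ 0.6034 -0.2049  0.1861] 87 zmin 0.1758
scene -0.11 [ 0.6032 -0.2072  0.2055] 93 zmin 0.1958
scene -0.09 [ 0.603  -0.2069  0.2259] 74 zmin 0.2163
scene -0.07 [ 0.6029 -0.2083  0.246 ] 65 zmin 0.2364
scene -0.05 [ 0.6027 -0.2077  0.2658] 65 zmin 0.2562
scene -0.03 [ 0.6031 -0.2084  0.2859] 71 zmin 0.2759
cuprim [ 0.6001 -0.2131] 169
contrim [0.4871 0.2383] [0.487  0.2385 0.1082] 202
body [0.4888 0.2398 0.0626] 1087
top -0.15 [ 0.6027 -0.2025  0.1658] 28 zmin 0.1563
top -0.13 [ 0.603  -0.2027  0.1864] 31 zmin 0.1773
top -0.11 [ 0.6029 -0.2075  0.2062] 69 zmin 0.1968
top -0.09 [ 0.6032 -0.2074  0.2252] 43 zmin 0.216
top -0.07 [ 0.6033 -0.2065  0.2455] 25 zmin 0.2359
top -0.05 [ 0.6036 -0.2074  0.2657] 31 zmin 0.2558
top -0.03 [ 0.604  -0.2061  0.2858] 26 zmin 0.2758
cuprim [ 0.6012 -0.2139] 167
contrim [0.4881 0.2372] [0.4884 0.2377 0.1081] 117
body [0.4883 0.2367 0.0629] 660
```

Call:
move_arm(
  motion=[
    [-0.0045,-0.002,0.02,0,0,0,0],
    [0,0,0.04,0,0,0,0],
    [0,0,0.04,0,0,0,0],
    [0,0,0.04,0,0,0,0],
    [0,0,0.04,0,0,0,0],
    [0,0,0.04,0,0,0,0],
    [0,0,0.04,0,0,0,0],
    [0,0,0.04,0,0,0,0],
    [0,0,0.03,0,0,0,0],
    [0,0,0.02,0,0,0,0],
    [0,0,0,0,0,0,0],
    [0,0,0,0,0,0,0],
    [0,0,0,0,0,0,0],
  ],
)

```text
t: 23.33
tool_pos: [0.6016, -0.2145, 0.1667]
eef_rot: [0.001, 0.706, 0.708, 0.0]
wrist_force: [0.3, 0.2, -0.7]
grip_width: 0.0167
grasp_force: 58.7
```

Foot about 7 mm above the cup floor; creep down.

Call:
move_arm(
  motion=[
    [0,0,0.005,0,0,0,0],
    [0,0,0.005,0,0,0,0],
    [0,0,0.005,0,0,0,0],
    [0,0,0,0,0,0,0],
    [0,0,0,0,0,0,0],
    [0,0,0,0,0,0,0],
  ],
)

```text
t: 23.83
tool_pos: [0.6012, -0.2146, 0.1597]
eef_rot: [-0.0, 0.706, 0.708, -0.0]
wrist_force: [0.5, -0.1, -1.3]
grip_width: 0.0167
grasp_force: 58.8
```

Call:
move_arm(
  motion=[
    [0,0,0.0025,0,0,0,0],
    [0,0,0.0015,0,0,0,0],
    [0,0,0,0,0,0,0],
    [0,0,0,0,0,0,0],
  ],
)

```text
t: 24.17
tool_pos: [0.6017, -0.2147, 0.1593]
eef_rot: [0.001, 0.706, 0.708, 0.0]
wrist_force: [-1.3, 0.8, 10.9]
grip_width: 0.0165
grasp_force: 60.2
```

Touched down. Release gently.

Call:
move_arm(
  motion=[
    [0,0,-0.001,0,0,0,0],
    [0,0,0,0,0,0,0.2],
    [0,0,0,0,0,0,0.23],
    [0,0,0,0,0,0,0.27],
    [0,0,0,0,0,0,0.32],
    [0,0,0,0,0,0,0.4],
    [0,0,0,0,0,0,0.5],
    [0,0,0,0,0,0,0.65],
    [0,0,0,0,0,0,0.8],
    [0,0,0,0,0,0,1],
    [0,0,0,0,0,0,1],
    [0,0,0,0,0,0,1],
    [0,0,-0.02,0,0,0,1],
    [0,0,-0.03,0,0,0,1],
    [0,0,-0.05,0,0,0,1],
    [0,0,-0.05,0,0,0,1],
    [0,0,-0.05,0,0,0,1],
    [0,0,-0.05,0,0,0,1],
    [0,0,0,0,0,0,1],
    [0,0,0,0,0,0,1],
  ],
)

```text
t: 25.83
tool_pos: [0.6018, -0.2147, 0.2599]
eef_rot: [0.001, 0.706, 0.708, 0.001]
wrist_force: [-0.1, 0.4, -0.2]
grip_width: 0.0852
grasp_force: 0.0
```

```bash
python3 - <<'E'
from h import *
im,d=env.grab_frame('scene'); cv2.imwrite('pics/f.png',im); P=cloud('scene',d)
for a,b in((.11,.13),(.15,.17),(.19,.203)):
    print('brush',circ(sel(P,(.604,-.207),.04,a,b),.009))
print('top',sel(P,(.604,-.207),.03,.19,.215)[:,2].max())
q=sel(P,(.488,.239),.035,.104,.116); print('contrim',circ(q,.0235))
for t in('stapler','hole_punch','spool'):
    r=env.silhouettes('scene',t)[0]; q=P[r['region']]; print(t,np.nanmedian(q,0).round(3))
capfit()
E
```

```text
brush [ 0.6013 -0.2151]
brush [ 0.6014 -0.2152]
brush [ 0.6011 -0.2148]
top 0.2087103318976069
contrim [0.4871 0.2383]
stapler [ 0.772 -0.128  0.041]
hole_punch [0.775 0.106 0.06 ]
spool [0.725 0.252 0.047]
scene 0.61 [271, 198, 295, 226] 685 [0.5611 0.0292 0.0229]
 top: n [ 0.002 -0.01   1.   ] inl 305 ctr [0.5683 0.0298 0.042 ] ptp [0.059 0.058 0.003]
```

View pics/f.png

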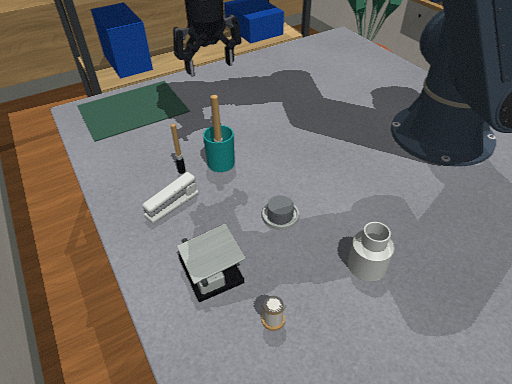

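The brush stands in the cup at (216,118), the cap lies flat in the holder at (280,210), and the container at (372,250) and the bystanders have not moved. The gripper is clear of everything.

```bash
python3 -c "
from plant import env
print(env.close_job())"
```

```text
the job is handed in; nothing more can be done
None
```

The job is handed in at about 26 s robot time: the cap lies flat in the holder, the container got two brush strokes to within an estimated 2–3 mm of its floor (about 75 mm draw between them), and the brush stands bristles down in the cup; the container, cup, stapler, punch and spool measured unmoved.

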